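# Load a sample carrier under the measuring head and snap the cover on

### The arm

A 6-joint arm with a two-finger parallel gripper is mounted at the origin on the work surface; the furniture and walls round the work are solid. World frame = base frame: x ahead of the robot, y to its left, z up, the work surface at z = 0. Lengths are in mm, angles in rad, forces in N, time in s.
With the tool pointing down it reaches from about 350 to 975 mm from the base axis. Payload 7.1 kg.
Tool frame: the origin (TCP) lies between the finger pads; the fingertips stand 17 mm ahead of it and the grasp point (between the pads) lies 2 mm behind it; z points along the fingers, y is the line along which they close (so a half turn about z gives the same grasp; the last joint's range is limited). The gripper opens to 88 mm and grips with 3 to 60 N. Pads are 20 mm wide; open, the fingers measure 115 mm over their backs; the gripper's body (75 mm by 178 mm) begins 61 mm behind the grasp point.
Start: joints at [-0.019, 0.423, 1.63, -0, 1.089, -0.019], TCP at [624.984, 0.026, 239.675] pointing down, gripper open.
Joint ranges: [-3, 3], [-0.9, 2.11], [0.09, 2.58], [-1.31, 4.45], [0.11, 2.69], [-2.54, 2.54]. Speed limits (rad/s): [2.39, 2.39, 3.01, 3.14, 3.14, 3.14].

### API

Orientations are given as a rotation vector (axis times angle).
In Python, from workcell import ctrl gives the robot as it stands.
- The arm moves only by the shell command python3 jog.py FILE [OPENING], which reads ROWS from the file FILE. ROWS is a JSON list of rows, 1 to 5 of them, each of 6 numbers: dx, dy, dz in mm, then a rotation vector rx, ry, rz in rad; each row shifts and turns the commanded pose from where the row before left it, along the tool's axes as they then stand; what a row does not reach is not made up. A row lasts 1/12 s, in which the tool goes at most 41.7 mm and 0.125 rad, less where a joint would pass 70% of its speed; a pose out of reach is approached as far as the arm can. OPENING is the finger opening in mm, set as the command begins (- or left out keeps the last). The fingers move at their own pace and stop on an object; the grip force is fixed at half the most. Time passes only in rows, so rows that do not move let the fingers close. It prints the time, the measured TCP pose, the force, the opening and the grip force at its end. Input that does not fit is refused with a message, and nothing moves.
- ctrl.get_obs(): the state, without advancing time (a new reading comes with each control period).
- ctrl.get_image(name): name is "scene" or "side" or "wrist"; returns a dict with "img" (420x560x3 uint8, red, green, blue), "fx", "fy", "cx", "cy" (pixels), "R" (3x3) and "t" (3): a world point X has camera coordinates R X + t. Camera axes: x right, y down, z forward; pixel columns grow to the right and rows downward; lengths in mm; the calibration is good to about 2 mm. The wrist camera is an equidistant fisheye: a pixel r from the principal point sees the ray r / f radians off the axis. A picture is of the moment at which its call begins. There is no depth.
- ctrl.close_job(): hands the job in; it is judged then, once.
The state is a dict: "t": time; "qpos": joint angles; "qvel": joint speeds; "joint_torque": joint torques, N m; "ee_pos": TCP position; "orientation": TCP orientation; "ft_force": force on the tool from outside, world axes, zero at the start; "moment": the same for the moment, N m; "width": finger opening in mm; "grasp_force": force on a finger pad.
Only numpy, scipy, OpenCV 4.12 (cv2) and the standard library are available. Lean on these libraries where they do the work, as an engineer would, in place of code of your own. Each camera call takes 0.05 s, during which the arm holds its last target. There are 200 camera calls.

### The job

Slide the sample carrier, window end first, under the low measuring head of the reader until it is fully home against the stop, and then close the loading bay: put the black cover on the bay and press it straight down until both clips have snapped under the rim and it sits flush. Lower the cover on to the bay, do not drop it, and leave the two vials and the beaker standing where they are.

Things in the scene. Friction and masses are not known exactly. Their poses are not given: they have to be found in the camera images.
- reader: Fixed grey instrument on a dark steel foot. Origin: underside, on its centre line; x points inwards, from loading mouth to head. Foot plate x -100..92, y -46..46 mm, top z = 8: the channel floor. Bay: walls x -62..6, inner faces y = +-23, tops z = 26, each with an outward rim (to y = +-31, z 21..26); open above and at the mouth (-x). The channel runs on under the head.
- head (a point): Point on the reader at (43, 0, 22) mm in its frame: centre of the underside of its measuring head, a bridge over the channel with only 14 mm of height under it. Head: x 16..70, y -35..35, z 22..50 in the reader's frame, with a round port on top up to z = 64. The back stop closes the channel at x = 70.
- carrier_home (a point): Point on the reader at (15, 0, 8) mm in its frame, axes as the reader's: where the carrier's origin lies, with its x axis along the reader's, when it is home with its nose on the stop. The fin then stands in the bay.
- cover_seat (a point): Point on the reader at (-28, 0, 12) mm in its frame, axes as the reader's: where the cover's origin lies when snapped on (skirt resting on the rim), long sides along the reader's x or reversed. On each rim two bosses, to y = +-35, centred at x = -45.5 and -10.5, 9 mm long, leave a 26 mm gap for the clip.
- carrier: Loose sample carrier, 95 to 160 g: grey plastic plate 110 (x) x 40 (y) x 10 mm; near its tail a dark upright grip fin 28 (x) x 10 (y) mm, centred at x = -36, z 10..34. Round steel-framed window at x = +30, at the nose (+x), which goes in first. Origin: centre of the underside. The fin is too high to pass the head: set the nose down in the bay before the head, then slide.
- cover: Loose black hood, 0.1 kg, 66 (x) x 73 (y) mm, open below, on four corner feet. Origin: centre of the underside, level with the feet. Top plate's upper face z = 38 mm; on it a grip fin 40 (x) x 14 (y), to z = 62. Skirt edge z = 14; feet hang outside the rim (inner faces y = +-33.5, x = +-25..33). Same after a half turn. Pressing it on takes 8 to 16 N; 22 N is ample.
- clip_left (a joint): Hinge of the rigid, sprung clip arm in the middle of the cover's +y side (arm 20 mm wide, inner face y = 31.7 mm, inward hook z 1..7.5, tip y = 28.3), rad: 0 = upright (free or snapped under the rim), grows to about 0.15 while the rim spreads it. The hooks meet the rim when the cover is some 9 to 11 mm above its seat.
- clip_right (a joint): The same for the arm on the cover's -y side.
- vial_a: Bystander: amber vial with black cap, 25 mm diameter, 53 mm high, origin under its centre. Stands beside the reader: one vial is left of the bay, the other right of the bay or head; which is which varies.
- vial_b: Bystander: white vial with red cap, 25 mm diameter, 60 mm high, origin under its centre. Stands beside the reader (see vial_a).
- beaker: Bystander: small beaker, 46 mm diameter, 57 mm high, origin under its centre. Stands in front of the loading mouth.

How it is judged (in metres and radians):
On the way, in this order (a step that is already met when the one before it is completed fails the run):
1. the carrier is fully home under the head, on the stop (x of carrier in the frame of carrier_home between -0.004 and 0.004 m and y of carrier in the frame of carrier_home between -0.005 and 0.005 m and z of carrier in the frame of carrier_home between -0.003 and 0.003 m and angle between the x axis of carrier and the x axis of carrier_home, either way round below 0.09 rad), for 0.2 s.
2. the cover is snapped on the bay, both clips under the rim (x of cover in the frame of cover_seat between -0.006 and 0.006 m and y of cover in the frame of cover_seat between -0.004 and 0.004 m and z of cover in the frame of cover_seat between -0.003 and 0.003 m and angle between cover's own z axis and vertical below 0.05 rad and angle between the x axis of cover and the x axis of cover_seat, either way round below 0.12 rad and value of joint each of clip_left, clip_right below 0.05 rad), for 0.2 s.
At the end, for the whole second after the job is handed in: Carrier flat in the channel with its nose at the stop (within 4 mm along, 5 mm across, 3 mm in height, 0.09 rad) and the cover seated on the rim (within 6 mm along, 4 mm across, 3 mm in height, level within 0.05 rad) with both clip arms closed (under 0.05 rad); both at rest (all of step 1 and all of step 2 and linear speed of each of carrier, cover below 0.02 m/s); the robot touches nothing.
It fails at once if the amber vial is pushed more than 25 mm or tipped (distance of vial_a from where it was at the start of the episode above 0.025 m or angle between vial_a's own z axis and vertical above 0.4 rad).
It fails at once if the white vial is pushed more than 25 mm or tipped (distance of vial_b from where it was at the start of the episode above 0.025 m or angle between vial_b's own z axis and vertical above 0.4 rad).
It fails at once if the beaker is pushed more than 25 mm or tipped (distance of beaker from where it was at the start of the episode above 0.025 m or angle between beaker's own z axis and vertical above 0.4 rad).
It fails at once if the cover is dropped on the bay (it comes down faster than 0.5 m/s within 60 mm of its seat) (distance between cover and cover_seat below 0.06 m and linear speed of cover above 0.5 m/s).
It also fails if it takes over 72 s, if anything falls off the work surface, if the arm or the gripper's body presses on something with over 40 N, if the wrist force passes 120 N, or if a joint passes its speed limit or range.

## Working session

There is one attempt and no reset: what is moved stays moved. The work goes in short steps, Python scripts to look and compute and a shell command to move; the robot and the scene stay as the last step left them, time stands still between calls to the robot, and variables do not carry over. Pictures are saved under pics/ and viewed, at most 10 in all, crops included, and the job is handed in when it is done.

```bash
ls; mkdir -p pics
cat > h.py <<'E'
import numpy as np, cv2
from workcell import ctrl
from scipy.spatial.transform import Rotation as Ro
def snap(n,f=None):
    d=ctrl.get_image(n)
    if f: cv2.imwrite('pics/'+f,cv2.cvtColor(d['img'],cv2.COLOR_RGB2BGR)); np.savez('pics/'+f[:-4],**d)
    return d
def load(f): return np.load('pics/'+f+'.npz')
def ray(d,u,v):
    x=np.array([(u-d['cx'])/d['fx'],(v-d['cy'])/d['fy'],1.]); 
    if 'fish' in d and d['fish']:
        r=np.hypot(x[0],x[1]); x=np.array([np.sin(r)*x[0]/max(r,1e-9),np.sin(r)*x[1]/max(r,1e-9),np.cos(r)])
    R=np.array(d['R']);t=np.array(d['t']); return -R.T@t, R.T@(x/np.linalg.norm(x))
def W(d): d=dict(d); d['fish']=True; return d
def plane(d,u,v,z):
    c,r=ray(d,u,v); return c+r*(z-c[2])/r[2]
def tri(*obs):
    A=np.zeros((3,3));b=np.zeros(3);L=[ray(d,u,v) for d,u,v in obs]
    for c,r in L:
        P=np.eye(3)-np.outer(r,r);A+=P;b+=P@c
    X=np.linalg.solve(A,b); return X,[round(float(np.linalg.norm((np.eye(3)-np.outer(r,r))@(X-c))),1) for c,r in L]
E
python3 - <<'E'
from h import *
ims=[snap(n,n+'0.png') for n in('scene','side','wrist')]
for d in ims: print(d['fx'],d['cx'],d['cy'],-np.array(d['R']).T@d['t'])
print(ctrl.get_obs())
E
```

```text
jog.py
pics
workcell.py
478.0374668391083 277.15471804950107 209.72628703700133 [  97.3469861  -709.40347238  792.97759713]
400.522468882439 281.06863609103823 208.27662589937174 [428.22946656 697.68613641 701.77419164]
325.19226210127806 285.13494601575707 211.10018928777393 [624.97065387  71.52789221 384.93392341]
{'t': 0.15, 'qpos': array([-1.90264874e-02,  4.23680597e-01,  1.63047744e+00, -5.36882720e-06,
        1.08859420e+00, -1.90094776e-02]), 'qvel': array([ 1.18316223e-04, -3.60708544e-03, -1.67519841e-03, -5.54025802e-05,
       -4.17844954e-04, -1.90588935e-04]), 'joint_torque': array([ 9.52650989e-04, -5.44981134e+01, -2.73919362e+01,  6.45430083e-02,
        2.04369903e-02, -3.19723256e-05]), 'ee_pos': array([6.24604657e+02, 1.52951496e-02, 2.39085248e+02]), 'orientation': array([-2.22086903e+00, -2.22083678e+00,  1.26829750e-03]), 'ft_force': array([0.05902536, 0.53538766, 0.00855687]), 'moment': array([ 0.03733598,  0.01477742, -0.01344155]), 'grasp_force': 0.0, 'width': 87.66292224577232}
```

View pics/scene0.png

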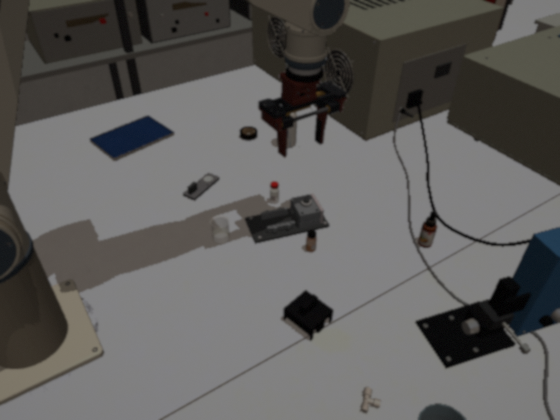

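View pics/side0.png

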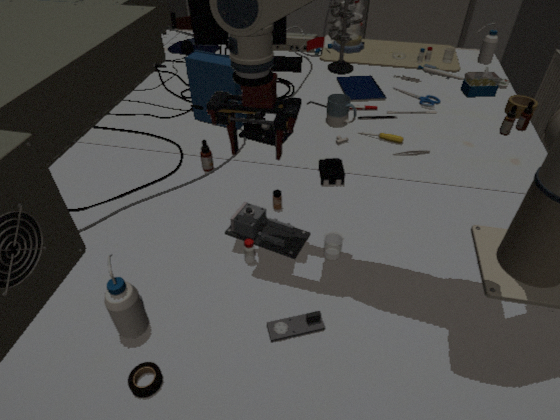

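View pics/wrist0.png

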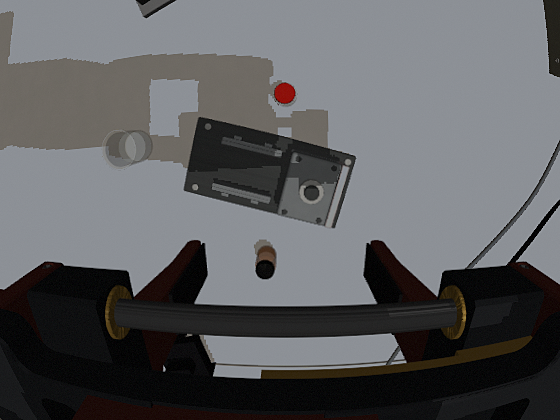

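The scene view shows the carrier at (201,186), the reader at (290,215) and the cover at (308,312). In the side view they are at (296,326), (268,230) and (331,172). The wrist view shows the foot plate with corners (199,117), (355,156), (333,227), (184,190). The mouth is at the left, towards the beaker at (130,148).

Run:
```python
from h import *
np.set_printoptions(precision=1,suppress=True)
s,e,w=load('scene0'),load('side0'),W(load('wrist0'))
print(w['R'])
C=[plane(w,u,v,8) for u,v in[(199,117),(355,156),(333,227),(184,190)]]
for c in C: print(c)
print([np.linalg.norm(C[i]-C[i-3]) for i in range(4)])
print('carrier',tri((s,201,186),(e,296,326)), 'fin',tri((s,193,184),(e,313,313)),'win',tri((s,207,180),(e,281,327)))
print('cover fin',tri((s,310,302),(e,331,165)))
print('redcap',tri((s,274,184),(e,249,243),(w,285,93)),'amber',tri((s,312,234),(e,277,193),(w,265,269)),'beaker',tri((s,222,231),(e,333,246)), plane(w,120,147,57),plane(w,136,147,0))
```

```text
[[ 1.  -0.  -0. ]
 [ 0.  -1.   0.3]
 [-0.  -0.3 -1. ]]
[523.8  83.8   8. ]
[706.7  36.9   8. ]
[683.2 -50.4   8. ]
[501.1  -3.6   8. ]
[np.float64(188.86993035579158), np.float64(90.42073440810081), np.float64(188.1139327025489), np.float64(90.27790960670475)]
carrier (array([489. , 259.5,   2.9]), [1.2, 1.2]) fin (array([459.8, 242.6,  32.1]), [2.1, 2.1]) win (array([515.2, 270.6,   6.6]), [0.9, 0.9])
cover fin (array([ 479.7, -245.4,   44.9]), [4.3, 4.3])
redcap (array([624. , 104.7,  53.7]), [1.3, 1.8, 0.5]) amber (array([601.2, -89.8,  45.2]), [1.7, 1.7, 0.5]) beaker (array([440.9,  49.1,  25. ]), [2.9, 2.9]) [443.4  55.8  57. ] [435.7  51.7  -0. ]
```

```bash
echo '[[35, -27, 0, 0, 0, 0], [35, -27, 0, 0, 0, 0], [35, -27, 0, 0, 0, 0], [35, -27, 0, 0, 0, 0], [35, -27, 0, 0, 0, 0]]' > mv.in && python3 jog.py mv.in; echo '[[0, 0, 0, 0, 0, 0], [0, 0, 0, 0, 0, 0]]' > mv.in && python3 jog.py mv.in
python3 - <<'E'
from h import *
snap('wrist','wrist1.png'); print(ctrl.get_obs()['ee_pos'])
E
```

```text
t: 0.57
ee_pos: [496.2, 166.0, 239.5]
orientation: [-2.222, -2.22, 0.0]
ft_force: [-0.4, 0.5, 0.4]
width: 87.5
grasp_force: 0.0
t: 0.73
ee_pos: [496.5, 166.5, 239.7]
orientation: [-2.217, -2.226, 0.0]
ft_force: [1.1, 0.4, 0.2]
width: 87.9
grasp_force: 0.0
[497.52397366 165.57409857 239.78247402]
```

View pics/wrist1.png

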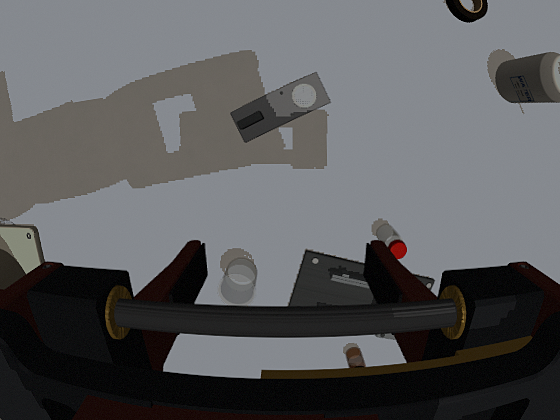

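The carrier's plate corners are at about (231,112), (318,72), (330,101) and (246,142). The window is at (304,95) and the fin at (251,119).

```bash
cat >> h.py <<'E'
def quad(d,pts,z):
    C=np.array([plane(d,u,v,z) for u,v in pts]); m=C.mean(0)
    e=[np.linalg.norm(C[i]-C[i-1]) for i in range(4)]
    v=(C[1]-C[0])+(C[2]-C[3]); print('centre',m.round(1),'sides',np.round(e,1),'yaw01',round(float(np.arctan2(v[1],v[0])),4)); return m
def rect(d,mask,near):
    cs,_=cv2.findContours(mask.astype(np.uint8),cv2.RETR_EXTERNAL,cv2.CHAIN_APPROX_NONE)
    cs=[c for c in cs if cv2.contourArea(c)>100 and cv2.pointPolygonTest(c,near,True)>-15]
    c=max(cs,key=cv2.contourArea); r=cv2.minAreaRect(c); return cv2.boxPoints(r).round(1),cv2.contourArea(c)
E
python3 - <<'E'
from h import *
np.set_printoptions(precision=1,suppress=True)
w=W(load('wrist1')); im=w['img'].astype(int)
print(w['R'],-w['R'].T@w['t'])
quad(w,[(231,112),(318,72),(330,101),(246,142)],10)
print(plane(w,304,95,10))
g=im.max(2)
print(g[119,238:275], g[60:125,285])
m=(g<105); m[200:]=0
b,a=rect(w,m,(270,112)); print(b,a); quad(w,b,10)
f=(g<45); f[200:]=0
b,a=rect(w,f,(252,119)); print(b,a); quad(w,b,34)
E
```

```text
[[ 1.   0.   0. ]
 [ 0.  -1.   0.3]
 [ 0.  -0.3 -1. ]] [496.5 238.  385.6]
centre [491.7 260.3  10. ] sides [ 39.2 109.8  36.5 107.7] yaw01 0.4511
[517.8 273.3  10. ]
[59 56 55 40 26 27 27 29 29 30 30 31 33 29 31 28 31 32 34 31 30 24 17  6
 19 45 57 57 55 53 55 57 55 57 56 55 56] [142 143 143 142 145 142 144 141 143 142 142 143 143 143 142 142 144 144
 142 143 144 143 144 149 145  91  89  95  94  93  93  95  94  93  93  94
  93  93  95  94  95  92  93  94  94  94  94  93  93  94  94  93  92  93
  94  98  75  53  54  56  56  55  45  55 114]
[[-10.5  72.1]
 [325.   43.3]
 [336.3 175.2]
 [  0.8 204. ]] 17080.5
centre [290.2 256.6  10. ] sides [216.7 515.7 156.2 522.8] yaw01 0.0061
[[234.5 122.3]
 [259.5 109.2]
 [264.1 118. ]
 [239.1 131.1]] 237.5
centre [458.  243.9  34. ] sides [10.9 30.4 10.8 30.4] yaw01 0.4706
```

```bash
echo '[[39, -19, 0, 0, 0, 0], [39, -19, 0, 0, 0, 0], [0, 0, 0, 0, 0, 0.124], [0, 0, 0, 0, 0, 0.124], [0, 0, 0, 0, 0, 0.124]]' > mv.in && python3 jog.py mv.in 44 >/dev/null; echo '[[0, 0, 0, 0, 0, 0.124], [0, 0, 0, 0, 0, 0.124], [0, 0, 0, 0, 0, 0.124], [0, 0, 0, 0, 0, 0.124], [0, 0, 0, 0, 0, 0.124]]' > mv.in && python3 jog.py mv.in>/dev/null; echo '[[0, 0, 30, 0, 0, 0.124], [0, 0, 30, 0, 0, 0], [0, 0, 30, 0, 0, 0], [0, 0, 0, 0, 0, 0], [0, 0, 0, 0, 0, 0]]' > mv.in && python3 jog.py mv.in
python3 - <<'E'
from h import *
np.set_printoptions(precision=1,suppress=True)
w=W(snap('wrist','wrist2.png')); o=ctrl.get_obs(); R=Ro.from_rotvec(o['orientation']).as_matrix(); print(o['ee_pos'],R)
E
```

```text
t: 2.03
ee_pos: [461.3, 238.6, 148.7]
orientation: [3.06, 0.706, -0.005]
ft_force: [-0.6, 0.5, 0.0]
width: 43.9
grasp_force: 0.0
[462.3 239.3 150.1] [[ 0.9  0.4 -0. ]
 [ 0.4 -0.9 -0. ]
 [-0.   0.  -1. ]]
```

View pics/wrist2.png

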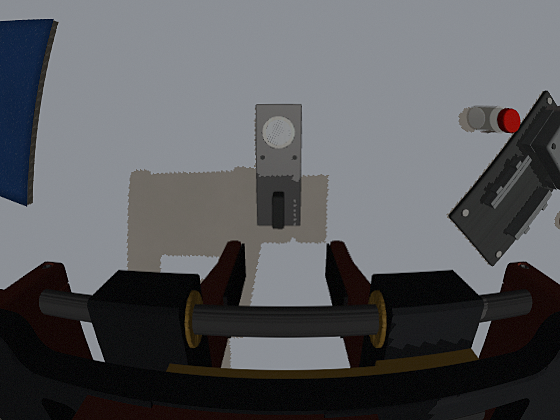

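The plate spans (257..301, 104..226), with the window at (278.5,132) and the fin at (272..284, 192..228).

Run:
```python
from h import *
np.set_printoptions(precision=1,suppress=True)
a=W(load('wrist1'));w=W(load('wrist2'))
print('window',tri((a,304,95),(w,278.5,132)))
for p,q in[((231,112),(256,226)),((318,72),(256,104)),((330,101),(302,104)),((246,142),(301,226))]: print('c',tri((a,*p),(w,*q)))
print(plane(w,278.5,132,10)); quad(w,[(256,226),(256,104),(302,104),(301,226)],10)
g=w['img'].astype(int).max(2); print(g[180:235,278]); print(g[222,262:296])
print('finback', plane(w,278,228,34))
o=ctrl.get_obs(); R=Ro.from_rotvec(o['orientation']).as_matrix(); print(o['ee_pos'], R[:,0]*100,'yaw',np.arctan2(R[1,0],R[0,0]))
```

```text
window (array([517.5, 272.6,  17.1]), [0.1, 0.1])
c (array([435.9, 254.3,  22.3]), [0.7, 0.7])
c (array([531.2, 297.9,  30.8]), [0.7, 0.7])
c (array([546.6, 265.7,  22.6]), [0.8, 0.8])
c (array([453.1, 219.5,  23.2]), [0.1, 0.1])
[517.4 272.5  10. ]
centre [490.1 259.2  10. ] sides [ 41.4 110.   39.7 109.8] yaw01 0.4455
[ 55  54  53  56  56  55  59  55  56  57  55  38   5  14  13  14  17  24
  32  30  32  29  30  31  30  31  31  32  28  29  29  32  29  31  29  30
  29  30  33  31  30  33  29  28  30  29  30  24  38  86 115 111 107 107
 109]
[54 54 55 54 55 52 55 54 56 51 28 26 30 29 29 32 29 29 29 31 25 26 42 56
 56 53 53 54 52 53 53 48 59 65]
finback [446.  238.1  34. ]
[462.3 239.3 150.1] [89.9 43.8 -0. ] yaw 0.4534387264352442
```

```bash
echo '[[-1, -6, 30, 0, 0, 0], [0, 0, 30, 0, 0, 0], [0, 0, 30, 0, 0, 0], [0, 0, 20, 0, 0, 0], [0, 0, 9, 0, 0, 0]]' > mv.in && python3 jog.py mv.in; echo '[[0, 0, 0, 0, 0, 0], [0, 0, 0, 0, 0, 0]]' > mv.in && python3 jog.py mv.in
python3 - <<'E'
from h import *
w=W(snap('wrist','wrist3.png'));
E
```

```text
t: 2.5
ee_pos: [458.4, 244.8, 30.2]
orientation: [3.061, 0.708, 0.0]
ft_force: [-0.3, -0.3, 0.2]
width: 44.3
grasp_force: 0.0
t: 2.67
ee_pos: [459.0, 245.2, 32.0]
orientation: [-3.06, -0.708, -0.003]
ft_force: [-0.2, 0.1, 0.3]
width: 43.9
grasp_force: 0.0
```

View pics/wrist3.png

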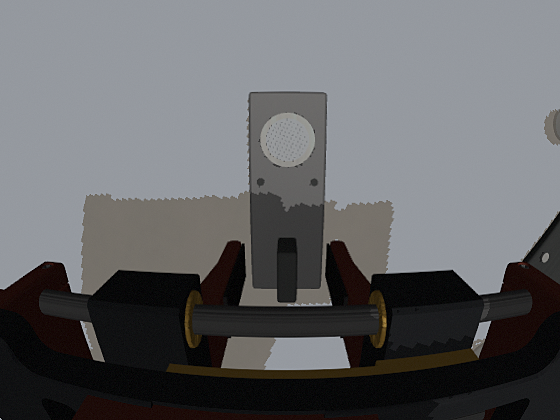

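The fin at (288,270) is centred between the fingers. I'll close and lift.

```bash
echo '[[0, 0, 0, 0, 0, 0], [0, 0, 0, 0, 0, 0], [0, 0, 0, 0, 0, 0], [0, 0, 0, 0, 0, 0], [0, 0, 0, 0, 0, 0]]' > mv.in && python3 jog.py mv.in 0 >/dev/null; echo '[[0, 0, 0, 0, 0, 0], [0, 0, 0, 0, 0, 0], [0, 0, 0, 0, 0, 0]]' > mv.in && python3 jog.py mv.in; echo '[[0, 0, -10, 0, 0, 0], [0, 0, -25, 0, 0, 0], [0, 0, -30, 0, 0, 0], [0, 0, -30, 0, 0, 0], [0, 0, -20, 0, 0, 0]]' > mv.in && python3 jog.py mv.in; echo '[[0, 0, 0, 0, 0, 0], [0, 0, 0, 0, 0, 0]]' > mv.in && python3 jog.py mv.in
python3 - <<'E'
from h import *
np.set_printoptions(precision=4,suppress=True)
w=W(snap('wrist','wrist4.png')); o=ctrl.get_obs(); print(o['ee_pos'],o['qpos'],o['width'])
R=Ro.from_rotvec(o['orientation']).as_matrix(); print('yaw',np.arctan2(R[1,0],R[0,0]))
E
```

```text
t: 3.38
ee_pos: [457.8, 244.9, 30.9]
orientation: [3.061, 0.708, 0.0]
ft_force: [-1.2, -1.1, 5.4]
width: 9.7
grasp_force: 30.0
t: 3.8
ee_pos: [458.1, 245.1, 148.3]
orientation: [-3.06, -0.708, -0.003]
ft_force: [0.2, -0.7, -1.8]
width: 9.9
grasp_force: 30.0
t: 3.97
ee_pos: [458.1, 245.1, 146.7]
orientation: [-3.06, -0.708, -0.004]
ft_force: [-0.5, 0.5, -2.0]
width: 10.1
grasp_force: 30.0
[457.3229 244.6808 145.5468] [0.4683 0.4057 1.9296 0.     0.8063 1.5843] 9.719941286244538
yaw 0.45484199876224396
```

```bash
echo '[[-4, 30, 0, 0, 0, 0], [-4, 34, 0, 0, 0, 0], [-4, 34, 0, 0, 0, 0], [-4, 34, 0, 0, 0, 0], [-4, 34, 0, 0, 0, 0]]' > mv.in && python3 jog.py mv.in >/dev/null; echo '[[-4, 30, 0, 0, 0, 0], [-2, 24, 0, 0, 0, 0], [0, 0, 0, 0, 0, 0.118], [0, 0, 0, 0, 0, 0.118], [0, 0, 0, 0, 0, 0.118]]' > mv.in && python3 jog.py mv.in >/dev/null; echo '[[0, 0, 0, 0, 0, 0.118], [0, 0, 0, 0, 0, 0.118], [0, 0, 0, 0, 0, 0.118], [0, 0, 0, 0, 0, 0], [0, 0, 0, 0, 0, 0]]' > mv.in && python3 jog.py mv.in
python3 - <<'E'
from h import *
np.set_printoptions(precision=4,suppress=True)
w=W(snap('wrist','wrist5.png')); o=ctrl.get_obs(); print(o['ee_pos'],o['qpos'],o['width'])
R=Ro.from_rotvec(o['orientation']).as_matrix(); print('yaw',np.arctan2(R[1,0],R[0,0]))
E
```

```text
t: 5.27
ee_pos: [529.9, 35.8, 144.1]
orientation: [3.117, -0.391, -0.005]
ft_force: [-0.1, 0.0, -1.1]
width: 9.3
grasp_force: 30.0
[530.1638  35.7725 144.4427] [0.045  0.424  1.9012 0.0001 0.8188 1.8652] 9.798717878687624
yaw -0.24947733289688032
```

View pics/wrist5.png

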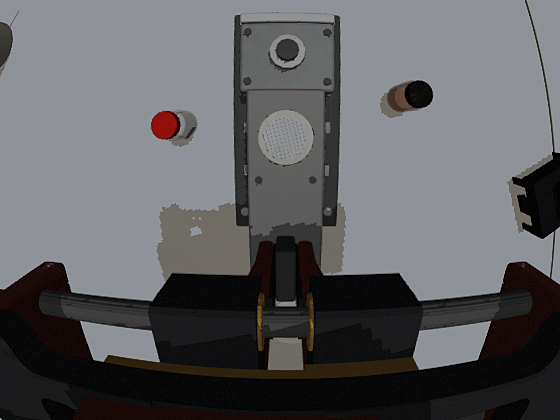

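The carrier is held over the reader. The window is at (285.5,137), the port at (287,48) and the foot corners at (235,14), (339,14), (337,226), (236,226). The red cap is at (165,125) and the black one at (419,94).

Run:
```python
from h import *
np.set_printoptions(precision=1,suppress=True)
w=W(load('wrist5'));a=W(load('wrist0')); im=w['img'].astype(int); g=im.max(2)
for r in (140,170,200,220): print(r,'L',g[r,228:256],'R',g[r,318:345])
for c in (240,332): print(c,'bot',g[215:235,c],'top',g[8:22,c])
gray=cv2.GaussianBlur(cv2.cvtColor(w['img'],cv2.COLOR_RGB2GRAY),(3,3),0)
print(cv2.HoughCircles(gray,cv2.HOUGH_GRADIENT,1.5,40,param1=120,param2=25,minRadius=12,maxRadius=35))
ga=cv2.GaussianBlur(cv2.cvtColor(a['img'],cv2.COLOR_RGB2GRAY),(3,3),0)[140:240,250:360]
print(cv2.HoughCircles(ga,cv2.HOUGH_GRADIENT,1.5,40,param1=120,param2=20,minRadius=8,maxRadius=20))
for p,q in zip([(199,117),(355,156),(333,227),(184,190)],[(235,226),(235,14),(339,14),(337.5,226)]): print('foot',tri((a,*p),(w,*q)), plane(w,*q,8))
print('port',tri((a,312,193),(w,287.5,50)),plane(w,287.5,50,64),plane(a,312,193,64))
print('win',plane(w,285.5,137,124-1))
```

```text
140 L [152 152 152 152 157 166  15  42  50  50  50  51  50  51  53  44  26  29
  26  55  84  96 100  98  98  98 100  98] R [ 98  99  98 100  98  75  59  43  49  49  52  52  54  53  51  50  50  53
  50  49  34 108 155 156 154 152 153]
170 L [153 152 152 152 154 163 106  37  45  50  51  49  51  50  51  43 113  65
  67  43  71  90  99  97  95  96  96  97] R [ 97  96  97  97  81  60  54 104 107 106 108  42  47  51  53  53  52  51
  48  39  78 167 156 152 152 153 152]
200 L [153 153 153 152 154 154 167  89  34  48  49  50  51  50  49  51  52  52
  44  28  50  78  94  97  95  94  95  94] R [ 93  94  96  87  68  52  49  48  47  49  49  50  50  50  51  51  49  48
  30 118 157 155 153 153 153 152 152]
220 L [113 111 111 113 113 113 114 125  41  23  30  33  30  34  32  31  30  32
  32  29  35  76  82  96  93  94  94  94] R [ 93  95  88  78  55  22  28  29  28  29  28  30  30  31  30  30  31  16
  69 115 114 113 113 112 115 113 110]
240 bot [ 30  30  30  28  31  30  32  32  32  29  29  92 119 112 113 112 113 113
 113 112] top [154 152 153 151 154 158 123  96 106 114 115 114 113 109]
332 bot [ 29  31  32  29  32  30  31  30  27  31  13  89 120 113 112 111 111 111
 112 110] top [151 151 153 153 153 158 129 147 149 151 153 152 158 147]
[[[284.2 135.8  28.7]
  [285.8  50.2  16.5]
  [165.8 123.8  14.1]
  [282.8 341.2  25.8]
  [417.8  93.8  13.2]
  [539.2 201.8  34. ]
  [528.8 138.8  25.8]
  [329.2 255.8  15.1]]]
[[[60.8 51.8 11.6]]]
foot (array([525.4,  83.5,  16.2]), [0.6, 0.6]) [522.5  85.5   8. ]
foot (array([707.2,  36.3,   8.6]), [0.9, 0.9]) [708.1  35.7   8. ]
foot (array([682.4, -48.6,  17.4]), [1.3, 1.3]) [685.9 -52.2   8. ]
foot (array([495.4,  -6.6,  -5.8]), [1.1, 1.1]) [499.3  -5.7   8. ]
port (array([651.8,   3. ,  58.3]), [0.5, 0.5]) [650.2   3.7  64. ] [651.7   3.8  64. ]
win [593.4  19.7 123. ]
```

Run:
```python
from h import *
np.set_printoptions(precision=2,suppress=True)
w=W(load('wrist5')); P=np.array([530.1,35.8,144.4]); y=-.2497; X=np.array([np.cos(y),np.sin(y),0]);Y=np.array([np.sin(y),-np.cos(y),0])
T=lambda u,v,z:(lambda d:np.array([d@X,d@Y]))(plane(w,u,v,z)-P)
for nm,z,rows in(('plate',123.4,[(140,247.7,323.2),(170,248.2,322.3),(200,248.4,321.9),(220,248.9,321.3)]),('foot',8,[(140,233.8,338.7),(170,234.3,338.0),(200,235.0,336.8),(220,235.8,335.9)])):
    for r,l,q in rows:
        a,b=T(l,r,z),T(q,r,z); print(nm,r,(a+b)/2,b[1]-a[1])
print('win',T(284.7,136,123.4),'port',T(286.5,50,64),'end',T(286.5,14,8),T(286.5,225.7,8),'headfront',T(286,92,50))
m=w['img'].astype(int).min(2)
mm=(m>165); mm[:100]=0;mm[175:]=0;mm[:,:250]=0;mm[:,320:]=0
ys,xs=np.nonzero(mm); print(xs.mean(),ys.mean(),xs.min(),xs.max(),ys.min(),ys.max())
```

```text
plate 140 [63.93 -0.02] 38.55668074823883
plate 170 [48.35 -0.13] 38.376849336295855
plate 200 [32.36 -0.18] 38.835804112686844
plate 220 [21.32 -0.21] 38.898229996842666
foot 140 [58.6   0.73] 91.07674982105928
foot 170 [32.12  0.65] 91.30867302619627
foot 200 [4.93 0.44] 91.4327883098228
foot 220 [-13.84   0.4 ] 91.41110492762976
win [65.82 -0.41] port [124.26   0.73] end [171.1    0.95] [-19.2    0.99] headfront [95.64  0.41]<stdin>:11: RuntimeWarning: Mean of empty slice.
  ret = ret.dtype.type(ret / rcount)
Traceback (most recent call last):
ValueError: zero-size array to reduction operation minimum which has no identity
```

```bash
echo '[[0, 0.7, 20, 0, 0, 0], [0, 0, 30, 0, 0, 0], [0, 0, 20, 0, 0, 0], [0, 0, 6, 0, 0, 0], [0, 0, 0, 0, 0, 0]]' > mv.in && python3 jog.py mv.in
python3 - <<'E'
from h import *
w=W(snap('wrist','wrist6.png'))
E
```

```text
t: 5.73
ee_pos: [529.3, 35.1, 67.9]
orientation: [3.116, -0.394, -0.006]
ft_force: [0.2, 1.0, -1.2]
width: 9.9
grasp_force: 30.0
```

View pics/wrist6.png

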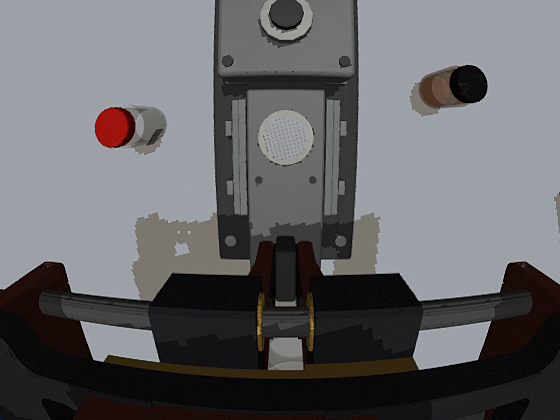

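The plate (248..324) sits evenly between the walls. I'll check that numerically.

Run:
```python
from h import *
w=W(load('wrist6')); g=w['img'].astype(int).max(2)
for r in (115,155,205): print(r,'L',g[r,212:256],'R',g[r,316:362])
```

```text
115 L [182 100  32  50  56  55  54  54  55  56  55  57  57  56  59  56  57  58
  54  58  87 118 114 114 119 108  87 108 116 115 114 118 124  79  10  84
  96 115 112 110 111 109 110 109] R [111 111 111 112 111 113 110  96  64  22  92 119 117 117 114 119 115  79
 103 119 115 116 117  98  63  53  55  55  56  57  59  58  55  55  56  55
  57  56  55  55  48  28 169 174 169 168]
155 L [170 178 136  29  50  55  56  55  56  56  56  56  56  55  57  55  56  55
  56  53  73 113 117 113 114 115  99 105 116 114 115 116 118 107  40  64
  84 108 107 107 108 108 108 107] R [107 107 108 107 108 110  98  88  21  45 127 116 114 115 116 114 104 101
 119 115 113 115 106  67  50  53  57  56  58  58  56  58  55  55  54  56
  57  56  56  46  49 124 177 169 167 168]
205 L [166 168 168 177 159  28  45  54  56  54  55  56  56  56  54  54  56  55
  55  55  52  46 116 117 110 113 111 106  86 117 116 114 115 117 115  42
  36  86  99 105 106 103 103 103] R [104 104 103 105 104  95  64  23  91 120 114 112 113 117 101  90 108 112
 111 113 113  64  48  54  53  55  57  56  56  56  55  55  57  56  57  54
  52  40  90 157 174 168 168 168 167 167]
```

```bash
echo '[[0, 0, 12, 0, 0, 0], [0, 0, 8, 0, 0, 0], [0, 0, 3, 0, 0, 0], [0, 0, 2, 0, 0, 0], [0, 0, 0, 0, 0, 0]]' > mv.in && python3 jog.py mv.in ; echo '[[0, 0, 1, 0, 0, 0], [0, 0, 1, 0, 0, 0], [0, 0, 0, 0, 0, 0]]' > mv.in && python3 jog.py mv.in;  echo '[[0, 0, 1, 0, 0, 0], [0, 0, 0, 0, 0, 0], [0, 0, 0, 0, 0, 0]]' > mv.in && python3 jog.py mv.in
```

```text
t: 6.2
ee_pos: [530.7, 35.1, 44.5]
orientation: [3.116, -0.396, -0.001]
ft_force: [-0.9, -0.4, -1.7]
width: 10.2
grasp_force: 30.0
t: 6.45
ee_pos: [530.9, 35.1, 42.8]
orientation: [-3.116, 0.397, -0.0]
ft_force: [0.4, 0.1, -0.9]
width: 9.6
grasp_force: 30.0
t: 6.7
ee_pos: [530.8, 35.1, 41.7]
orientation: [-3.116, 0.397, -0.0]
ft_force: [-0.8, 0.2, -1.7]
width: 9.6
grasp_force: 30.0
```

```bash
echo '[[0, 0, 1, 0, 0, 0], [0, 0, 1, 0, 0, 0], [0, 0, 0, 0, 0, 0], [0, 0, 0, 0, 0, 0]]' > mv.in && python3 jog.py mv.in ; echo '[[0, 0, 1, 0, 0, 0], [0, 0, 0, 0, 0, 0], [0, 0, 0, 0, 0, 0]]' > mv.in && python3 jog.py mv.in
```

```text
t: 7.03
ee_pos: [530.7, 35.1, 39.6]
orientation: [3.116, -0.397, -0.0]
ft_force: [-0.0, -0.7, -1.3]
width: 9.9
grasp_force: 30.0
t: 7.28
ee_pos: [530.9, 35.1, 38.9]
orientation: [-3.116, 0.397, -0.0]
ft_force: [-1.8, 0.5, 4.3]
width: 9.7
grasp_force: 30.0
```

```bash
echo '[[6, 0, -0.3, 0, 0, 0], [10, 0, 0, 0, 0, 0], [10, 0, 0, 0, 0, 0], [6, 0, 0, 0, 0, 0], [0, 0, 0, 0, 0, 0]]' > mv.in && python3 jog.py mv.in ; echo '[[6, 0, 0, 0, 0, 0], [8, 0, 0, 0, 0, 0], [6, 0, 0, 0, 0, 0], [3, 0, 0, 0, 0, 0], [0, 0, 0, 0, 0, 0]]' > mv.in && python3 jog.py mv.in
```

```text
t: 7.7
ee_pos: [564.1, 26.7, 39.0]
orientation: [-3.116, 0.397, -0.004]
ft_force: [-0.2, -0.8, -0.3]
width: 9.4
grasp_force: 30.0
t: 8.12
ee_pos: [584.9, 21.1, 39.0]
orientation: [-3.116, 0.397, -0.002]
ft_force: [1.8, 0.4, 1.4]
width: 10.3
grasp_force: 30.0
```

```bash
echo '[[1.5, 0, 0, 0, 0, 0], [1, 0, 0, 0, 0, 0], [0, 0, 0, 0, 0, 0]]' > mv.in && python3 jog.py mv.in ; echo '[[1, 0, 0, 0, 0, 0], [0, 0, 0, 0, 0, 0], [0, 0, 0, 0, 0, 0]]' > mv.in && python3 jog.py mv.in | grep -v ori; echo '[[1, 0, 0, 0, 0, 0], [0, 0, 0, 0, 0, 0], [0, 0, 0, 0, 0, 0]]' > mv.in && python3 jog.py mv.in| grep -v ori
```

```text
t: 8.37
ee_pos: [585.8, 20.8, 39.0]
orientation: [3.116, -0.397, -0.002]
ft_force: [-2.0, 0.7, 3.6]
width: 10.1
grasp_force: 30.0
t: 8.62
ee_pos: [587.0, 20.5, 38.9]
ft_force: [-3.7, 1.2, 4.8]
width: 9.5
grasp_force: 30.0
t: 8.87
ee_pos: [587.8, 20.3, 39.0]
ft_force: [-4.1, 1.0, 5.6]
width: 10.4
grasp_force: 30.0
```

```bash
echo '[[1, 0, 0, 0, 0, 0], [0, 0, 0, 0, 0, 0], [0, 0, 0, 0, 0, 0]]' > mv.in && python3 jog.py mv.in| grep -v ori;  echo '[[1, 0, 0, 0, 0, 0], [0, 0, 0, 0, 0, 0], [0, 0, 0, 0, 0, 0]]' > mv.in && python3 jog.py mv.in| grep -v ori
```

```text
t: 9.12
ee_pos: [587.8, 20.3, 39.0]
ft_force: [-7.2, 1.9, 8.9]
width: 9.5
grasp_force: 30.0
t: 9.37
ee_pos: [587.8, 20.3, 38.9]
ft_force: [-10.6, 3.3, 11.5]
width: 9.5
grasp_force: 30.0
```

```bash
echo '[[-2, 0, 0, 0, 0, 0], [0, 0, -0.5, 0, 0, 0], [0, 0, 0, 0, 0, 0]]' > mv.in && python3 jog.py mv.in| grep -v ori;  echo '[[0, 0, 0, 0, 0, 0], [0, 0, 0, 0, 0, 0], [0, 0, 0, 0, 0, 0], [0, 0, 0, 0, 0, 0]]' > mv.in && python3 jog.py mv.in 15| grep -v ori
```

```text
t: 9.62
ee_pos: [587.8, 20.3, 39.1]
ft_force: [-2.8, 1.4, -1.5]
width: 10.0
grasp_force: 30.0
t: 9.95
ee_pos: [589.0, 20.1, 39.6]
ft_force: [0.0, 0.4, 0.3]
width: 14.8
grasp_force: 0.0
```

```bash
echo '[[0, 0, -4, 0, 0, 0], [0, 0, -10, 0, 0, 0], [0, 0, -15, 0, 0, 0], [0, 0, -30, 0, 0, 0], [0, 0, -35, 0, 0, 0]]' > mv.in && python3 jog.py mv.in| grep -v ori; echo '[[0, 0, -35, 0, 0, 0], [0, 0, -25, 0, 0, 0], [0, 0, 0, 0, 0, 0], [0, 0, 0, 0, 0, 0]]' > mv.in && python3 jog.py mv.in 50| grep -v ori
python3 - <<'E'
from h import *
w=snap('wrist','wrist7.png')
E
```

```text
t: 10.37
ee_pos: [587.2, 20.2, 133.7]
ft_force: [0.2, 0.5, 1.4]
width: 14.7
grasp_force: 0.0
t: 10.7
ee_pos: [589.5, 20.2, 196.0]
ft_force: [-0.9, -0.3, -1.1]
width: 38.1
grasp_force: 0.0
```

View pics/wrist7.png

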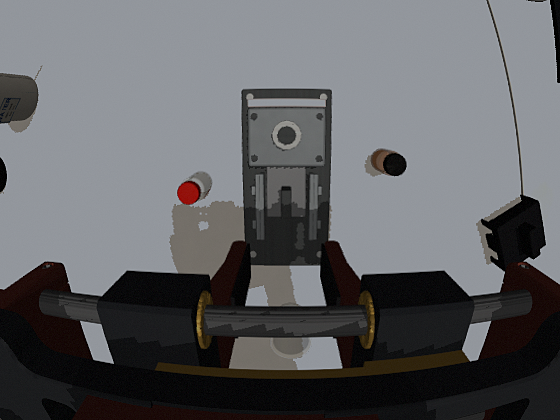

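The carrier is home: its fin is at (287,195) in the bay, and the vials are at (190,192) and (395,164). Next is the cover.

```bash
echo '[[-12, 31, 0, 0, 0, 0], [-12, 32, 0, 0, 0, 0], [-12, 32, 0, 0, 0, 0], [-12, 32, 0, 0, 0, 0], [-12, 32, 0, 0, 0, 0]]' > mv.in && python3 jog.py mv.in >/dev/null; echo '[[-12, 32, 0, 0, 0, 0], [-12, 32, 0, 0, 0, 0], [-13, 31, 0, 0, 0, 0], [-13, 30, 0, 0, 0, 0], [0, 0, 0, 0, 0, 0]]' > mv.in && python3 jog.py mv.in >/dev/null;echo '[[0, 0, 0, 0, 0, 0]]' > mv.in && python3 jog.py mv.in;  python3 - <<'E'
from h import *
w=W(snap('wrist','wrist8.png')); im=w['img']; g=im.astype(int).max(2)
print(ctrl.get_obs()['ee_pos'])
m=g<60; m[235:]=0
cs,_=cv2.findContours(m.astype(np.uint8),0,1)
for c in cs:
    if cv2.contourArea(c)>300:
        print(cv2.boundingRect(c),cv2.contourArea(c),cv2.minAreaRect(c))
x,y,ww,h=cv2.boundingRect(max((c for c in cs),key=cv2.contourArea))
c=im[max(0,y-10):y+h+10,max(0,x-10):x+ww+10]; c=np.clip(c.astype(int)*3,0,255).astype(np.uint8)
c=cv2.resize(c,None,fx=5,fy=5,interpolation=0)[:600,:800]; cv2.imwrite('pics/cov.png',c[:,:,::-1]); print(max(0,x-10),max(0,y-10),c.shape)
E
```

```text
t: 11.67
ee_pos: [409.1, -227.7, 192.3]
orientation: [-3.115, 0.402, 0.004]
ft_force: [0.3, 1.1, -0.4]
width: 49.9
grasp_force: 0.0
[ 409.94545907 -227.0549967   192.45865904]
(89, 46, 22, 22) 334.0 ((99.30000305175781, 56.400001525878906), (19.677398681640625, 21.0190372467041), 26.56505012512207)
(512, 31, 48, 93) 2629.5 ((535.5, 77.0), (92.0, 47.0), 90.0)
(11, 14, 74, 161) 6889.5 ((47.310096740722656, 94.08291625976562), (159.71737670898438, 72.4541015625), 89.61023712158203)
(240, 0, 107, 235) 5732.5 ((290.25128173828125, 126.64473724365234), (240.5415496826172, 85.18636322021484), 68.70884704589844)
1 4 (600, 470, 3)
```

Run:
```python
from h import *
w=load('wrist8'); c=w['img'][40:190,185:385].astype(int)
c=np.clip((c/255.)**.5*330-20,0,255).astype(np.uint8)
cv2.imwrite('pics/cov2.png',cv2.resize(c,None,fx=4,fy=4,interpolation=0)[:,:,::-1])
```

```text
(no output)
```

View pics/cov2.png

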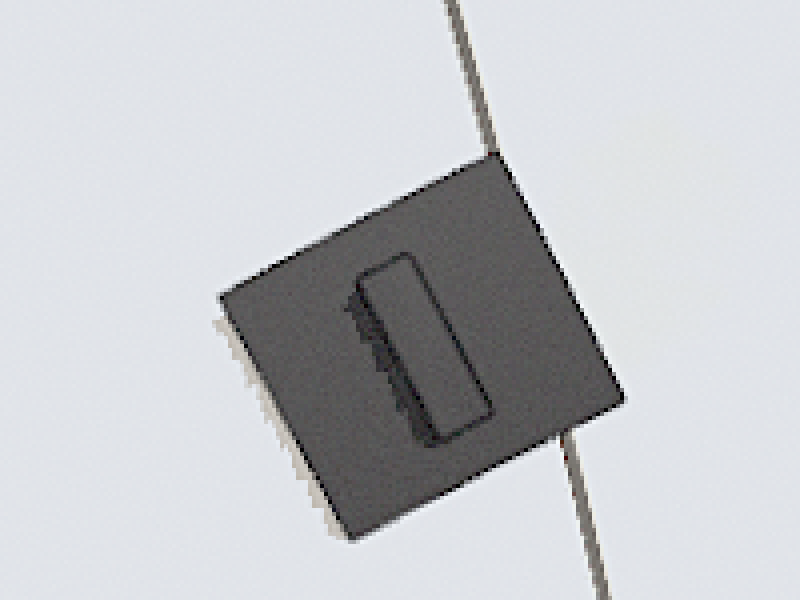

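The cover's top plate has crop corners (220,296), (496,153), (624,398), (351,540). The fin's top corners are (358,278), (408,253), (492,410), (440,440).

Run:
```python
from h import *
w=W(load('wrist8')); f=lambda L:[(185+x/4-.4,40+y/4-.4) for x,y in L]
quad(w,f([(220,296),(351,540),(624,398),(496,153)]),38)
quad(w,f([(358,278),(440,440),(492,410),(408,253)]),62)
# foot of reader recheck from wrist7
q=W(load('wrist7')); quad(q,[(243,265),(242.5,89),(331.5,89),(328.5,265)],8); print(plane(q,287,135,64))
# amended height check: side and scene silhouettes of cover
for n in('scene0','side0'):
    d=load(n); g=d['img'].astype(int).max(2); c=(308,312) if n[1]=='c' else (331,172)
    cs,_=cv2.findContours((g<50).astype(np.uint8),0,1)
    for k in cs:
        if cv2.pointPolygonTest(k,c,True)>-3: print(n,cv2.boundingRect(k),cv2.approxPolyDP(k,2.5,True).reshape(-1,2).tolist())
```

```text
centre [ 476.1 -249.5   38. ] sides [71.  64.5 71.6 63.8] yaw01 -2.9143
centre [ 476.2 -249.6   62. ] sides [11.7 38.5 12.7 37.7] yaw01 -2.9214
centre [603.5  16.    8. ] sides [ 96.7 191.6  90.5 191.6] yaw01 -0.2597
[650.88734987   3.33090311  64.        ]
scene0 (284, 292, 48, 47) [[304, 292], [285, 308], [284, 318], [289, 318], [311, 338], [313, 331], [318, 331], [327, 317], [330, 320], [331, 310]]
side0 (319, 158, 26, 27) [[339, 159], [319, 161], [321, 184], [324, 179], [329, 184], [334, 184], [336, 179], [343, 183], [344, 173]]
```

```bash
echo '[[35, 2.4, 0, 0, 0, 0], [35, 2.4, 0, 0, 0, 0], [0, 0, 0, 0, 0, -0.119], [0, 0, 0, 0, 0, -0.119], [0, 0, 0, 0, 0, -0.119]]' > mv.in && python3 jog.py mv.in 44 >/dev/null; echo '[[0, 0, 0, 0, 0, -0.119], [0, 0, 30, 0, 0, 0], [0, 0, 30, 0, 0, 0], [0, 0, 25, 0, 0, 0], [0, 0, 0, 0, 0, 0]]' > mv.in && python3 jog.py mv.in >/dev/null;echo '[[0, 0, 0, 0, 0, 0], [0, 0, 0, 0, 0, 0]]' > mv.in && python3 jog.py mv.in;  python3 - <<'E'
from h import *
np.set_printoptions(precision=3,suppress=True)
w=W(snap('wrist','wrist9.png')); im=w['img']; g=im.astype(int).max(2)
o=ctrl.get_obs(); R=Ro.from_rotvec(o['orientation']).as_matrix(); print(o['ee_pos'],'yaw',np.arctan2(R[1,0],R[0,0]))
m=(g<75); m[:,:248]=0; m[:,328:]=0; m[300:]=0
def proj(X):
    c=w['R']@X+w['t']; r=np.hypot(c[0],c[1]); th=np.arctan2(r,c[2]); return np.array([w['cx']+w['fx']*th*c[0]/r,w['cy']+w['fy']*th*c[1]/r])
C=np.array([476.1,-249.5,0]); y=.225; ex=np.array([np.cos(y),np.sin(y),0]); ey=np.array([-np.sin(y),np.cos(y),0])
for a,b,z in[(33,36.5,38),(33,-36.5,38),(20,7,62),(20,-7,62),(-20,7,62),(-20,-7,62)]: print(a,b,z,proj(C+a*ex+b*ey+[0,0,z]))
for v in (170,180,190): print(v,g[v,220:350])
print(g[120:260,286])
E
```

```text
t: 12.72
ee_pos: [478.3, -248.9, 109.1]
orientation: [3.122, 0.351, 0.001]
ft_force: [0.1, -0.1, 0.1]
width: 44.1
grasp_force: 0.0
[ 478.543 -249.254  109.671] yaw 0.22366479609732295
33 36.5 38 [232.293 186.131]
33 -36.5 38 [338.898 186.041]
20 7 62 [274.278 213.843]
20 -7 62 [296.979 213.824]
-20 7 62 [275.007 272.481]
-20 -7 62 [296.328 272.465]
170 [166 166 165 165 165 165 166 164 165 165 165 166 165 165 165 166 166 165
 167 165 164 166 166 165 165 165 166 166 166 166 165 165 165 167 166 164
 165 165 167 165 164 165 166 166 165 166 166 166 166 165 166 166 165 166
 166 166 166 165 167 166 166 164 167 165 166 166 165 166 165 167 165 164
 167 165 166 165 165 166 164 166 164 165 166 166 167 164 166 166 166 165
 165 165 165 166 165 164 167 167 165 164 165 164 166 165 165 166 166 165
 166 165 165 167 170 178 110  52  61  60  71 165 169 167 166 165 164 166
 167 165 166 166]
180 [166 165 166 166 165 166 164 165 167 165 168 170 172 174 174 180 130 127
 102  14   0   2   0  33 194 182 122 125 123 124 120 120 118 116 117 124
 170 167 160 115 119 119 115 114 113 115 112 125 151 112 116 117 1
[... 718 characters left out ...]
  29  25  28  26  23  27  27  26  27  25
  27  23  27  29  25  27  30  28  26  22   0 190 166 165 166 166 164 169
 166 165 165 165]
[167 165 166 166 165 165 165 166 165 164 165 167 165 165 166 166 166 167
 165 165 165 166 166 166 165 167 164 166 164 165 166 166 166 166 165 165
 166 166 165 165 166 166 167 166 167 166 166 166 165 166 165 166 166 166
 166 166 168 169 157 120 116  51   0   9   3   2   8  11  24  29  24  27
  26  27  27  26  26  18  13  10   8  10  16  15  14  14   3   7   5   6
   4   3   7   5   8   4  11   9  10  15   9  13  11  14  11  13  15  11
  15   9  11  11  14  15  14  11  12  15   6  13  10  10   7  14  10  13
  12  10  12  12  13   4  14   8  10  10  14   6  12   7]
```

```bash
echo '[[-2.5, 0, 20, 0, 0, 0], [0, 0, 20, 0, 0, 0], [0, 0, 10, 0, 0, 0], [0, 0, 2, 0, 0, 0], [0, 0, 0, 0, 0, 0]]' > mv.in && python3 jog.py mv.in; echo '[[0, 0, 0, 0, 0, 0], [0, 0, 0, 0, 0, 0], [0, 0, 0, 0, 0, 0], [0, 0, 0, 0, 0, 0], [0, 0, 0, 0, 0, 0]]' > mv.in && python3 jog.py mv.in 0; echo '[[0, 0, 0, 0, 0, 0], [0, 0, 0, 0, 0, 0], [0, 0, 0, 0, 0, 0]]' > mv.in && python3 jog.py mv.in
```

```text
t: 13.18
ee_pos: [475.2, -250.0, 56.9]
orientation: [3.122, 0.349, 0.0]
ft_force: [0.2, -0.3, 0.8]
width: 43.9
grasp_force: 0.0
t: 13.6
ee_pos: [475.1, -250.1, 56.9]
orientation: [3.122, 0.349, 0.001]
ft_force: [-1.0, -0.2, -0.7]
width: 14.4
grasp_force: 0.0
t: 13.85
ee_pos: [475.2, -250.1, 56.9]
orientation: [3.122, 0.349, 0.001]
ft_force: [-1.1, -0.3, 5.2]
width: 13.3
grasp_force: 30.0
```

```bash
echo '[[0, 0, -15, 0, 0, 0], [0, 0, -30, 0, 0, 0], [0, 0, -30, 0, 0, 0], [0, 0, -25, 0, 0, 0], [0, 0, -10, 0, 0, 0]]' > mv.in && python3 jog.py mv.in | grep -v ori; echo '[[18, -27, 0, 0, 0, 0], [18, -27, 0, 0, 0, 0], [18, -27, 0, 0, 0, 0], [18, -27, 0, 0, 0, 0], [18, -27, 0, 0, 0, 0]]' > mv.in && python3 jog.py mv.in | grep -v ori; echo '[[18, -27, 0, 0, 0, 0], [18, -27, 0, 0, 0, 0], [19, -27, 0, 0, 0, 0], [19, -26, 0, 0, 0, 0], [0, 0, 0, 0, 0, 0]]' > mv.in && python3 jog.py mv.in >/dev/null; echo '[[0, 0, 0, 0, 0, 0.119], [0, 0, 0, 0, 0, 0.119], [0, 0, 0, 0, 0, 0.119], [0, 0, 0, 0, 0, 0.118], [0, 0, 0, 0, 0, 0]]' > mv.in && python3 jog.py mv.in; echo '[[0, 0, 0, 0, 0, 0]]' > mv.in && python3 jog.py mv.in>/dev/null
python3 - <<'E'
from h import *
np.set_printoptions(precision=4,suppress=True,linewidth=200)
w=W(snap('wrist','wrist10.png')); im=w['img']; g=im.astype(int).max(2)
o=ctrl.get_obs(); R=Ro.from_rotvec(o['orientation']).as_matrix(); print(o['ee_pos'],'yaw',np.arctan2(R[1,0],R[0,0]),R[:,2])
for v in (60,100,130,150,165,192,200): print(v,g[v,200:370])
for c in (215,225,245,265,285,305,325,345): print(c,g[10:235,c])
E
```

```text
t: 14.27
ee_pos: [476.1, -250.6, 169.4]
ft_force: [0.9, 0.1, -0.7]
width: 13.6
grasp_force: 30.0
t: 14.68
ee_pos: [532.5, -96.9, 165.5]
ft_force: [-1.0, -0.0, -0.3]
width: 13.8
grasp_force: 30.0
t: 15.52
ee_pos: [580.5, 21.9, 165.3]
orientation: [3.115, -0.402, -0.003]
ft_force: [-0.5, -0.4, -0.8]
width: 14.0
grasp_force: 30.0
[580.9058  22.0121 165.8259] yaw -0.24870011540580708 [-0.0011 -0.0001 -1.    ]
60 [171 171 170 172 172 171 172 172 172 172 172 170 171 172 172 172 172 172 172 170 172 171 171 172 171 172 172 171 170 171 173 172 172 172 172 172 171 171 171 171 172 172 172 171 171 171 173 172 172
 173 172 173 172 171 171 172 171 172 172 171 171 171 171 172 172 173 172 171 171 172 171 172 172 172 171 173 171 172 173 173 172 172 172 171 172 173 171 172 171 171 171 172 172 172 171 172 171 172
 172 172 172 171 172 171 171 172 172 172 171 171 173 172 172 171 171 173 171 171 171 172 171 172 171 170 171 171 171 173 172 172 171 171 172 172 171 171 172 171 171 171 173 173 173 172 171 171 170
 172 172 173 171 171 171 171 171 172 171 171 172 172 171 172 171 172 172 171 172 171 172 171]
100
[... 10710 characters left out ...]
 173 172 171 173 172 171 172 171 172 171 171 171 173 172 171 172 171 172 172 171 171 171 173 172 172 171 172 171 172 171 172 171 172 171 171 173 172 171 171 172 171 173 172 172 172 171 173
 173 171 172 171 171 172 172 171 172 171 172 171 172 172 172 172 172 171 172 173 172 173 173 171 172 172 174 172 172 171 172 172 173 171 172 171 173 172 172 172 172 172 171 171 172 172 173 172 173
 172 171 171 173 171 171 173 171 172 172 171 172 172 172 172 173 172 172 173 172 171 172 172 173 173 173 171 172 172 174 181 187 103  37   0   0   8   6   3   6   8  10  15  17  22  26  24  23  23
  24  25  24  23  23  25  22  22  26  23  22  24  27  22  24  24  22  21  24  18  18  23  22  23  24  23  23  21  23]
```

Run:
```python
from h import *
np.set_printoptions(precision=2,suppress=True)
w=W(load('wrist10')); P=np.array([580.8,22.0,165.6]); y=-.2495; X=np.array([np.cos(y),np.sin(y),0]);Y=np.array([np.sin(y),-np.cos(y),0])
T=lambda u,v,z:(lambda d:np.array([d@X,d@Y]))(plane(w,u,v,z)-P)
for r,l,q in[(100,236.4,335.7),(130,236.8,334.8),(165,237.5,334.3)]: print('foot',(T(l,r,8)+T(q,r,8))/2)
print('end',T(286,74.3,8),'port',T(286,124,64),'wfront',T(286,158,50))
for r,l,q in[(200,217.5,353.7),(201,217.5,353.7)]: print('cover',T(l,r,146.6),T(q,r,146.6))
```

```text
foot [95.52  0.44]
foot [67.26  0.23]
foot [34.15  0.34]
end [119.04   0.37] port [72.21  0.3 ] wfront [44.79  0.35]
cover [ 32.93 -36.  ] [32.98 35.99]
cover [ 32.38 -36.03] [32.43 36.02]
```

```bash
echo '[[0, 0.3, 15, 0, 0, 0], [0, 0, 20, 0, 0, 0], [0, 0, 20, 0, 0, 0], [0, 0, 12, 0, 0, 0], [0, 0, 5, 0, 0, 0]]' > mv.in && python3 jog.py mv.in | grep -v ori; echo '[[0, 0, 4, 0, 0, 0], [0, 0, 3, 0, 0, 0], [0, 0, 2, 0, 0, 0], [0, 0, 0, 0, 0, 0], [0, 0, 0, 0, 0, 0]]' > mv.in && python3 jog.py mv.in; echo '[[0, 0, 2, 0, 0, 0], [0, 0, 2, 0, 0, 0], [0, 0, 0, 0, 0, 0], [0, 0, 0, 0, 0, 0]]' > mv.in && python3 jog.py mv.in
```

```text
t: 16.07
ee_pos: [580.0, 21.9, 92.4]
ft_force: [0.1, 1.6, -0.7]
width: 14.0
grasp_force: 30.0
t: 16.48
ee_pos: [581.7, 22.1, 86.0]
orientation: [-3.117, 0.395, -0.001]
ft_force: [0.2, 0.3, -0.9]
width: 14.2
grasp_force: 30.0
t: 16.82
ee_pos: [581.2, 22.0, 81.4]
orientation: [3.117, -0.395, -0.0]
ft_force: [0.6, 0.4, -0.3]
width: 14.0
grasp_force: 30.0
```

```bash
echo '[[0, 0, 1, 0, 0, 0], [0, 0, 1, 0, 0, 0], [0, 0, 0, 0, 0, 0]]' > mv.in && python3 jog.py mv.in | grep -v ori; echo '[[0, 0, 1, 0, 0, 0], [0, 0, 1, 0, 0, 0], [0, 0, 0, 0, 0, 0]]' > mv.in && python3 jog.py mv.in| grep -v ori; echo '[[0, 0, 1, 0, 0, 0], [0, 0, 1, 0, 0, 0], [0, 0, 0, 0, 0, 0]]' > mv.in && python3 jog.py mv.in
```

```text
t: 17.07
ee_pos: [581.3, 21.9, 79.4]
ft_force: [-0.5, -1.3, -0.4]
width: 13.6
grasp_force: 30.0
t: 17.32
ee_pos: [581.8, 22.0, 78.1]
ft_force: [-0.7, -0.7, 5.2]
width: 13.7
grasp_force: 30.0
t: 17.57
ee_pos: [582.5, 22.0, 76.9]
orientation: [-3.116, 0.395, -0.004]
ft_force: [-1.6, -0.2, 9.9]
width: 13.6
grasp_force: 30.0
```

```bash
echo '[[0, 0, 1, 0, 0, 0], [0, 0, 1, 0, 0, 0], [0, 0, 0, 0, 0, 0]]' > mv.in && python3 jog.py mv.in | grep -v ori; echo '[[0, 0, 1, 0, 0, 0], [0, 0, 1, 0, 0, 0], [0, 0, 0, 0, 0, 0]]' > mv.in && python3 jog.py mv.in| grep -v ori; echo '[[0, 0, 1, 0, 0, 0], [0, 0, 1, 0, 0, 0], [0, 0, 0, 0, 0, 0]]' > mv.in && python3 jog.py mv.in
```

```text
t: 17.82
ee_pos: [581.9, 22.0, 73.8]
ft_force: [0.9, -0.2, 1.2]
width: 14.0
grasp_force: 30.0
t: 18.07
ee_pos: [580.6, 22.2, 70.5]
ft_force: [-0.1, 0.9, -3.1]
width: 13.7
grasp_force: 30.0
t: 18.32
ee_pos: [581.0, 22.1, 69.2]
orientation: [3.117, -0.395, -0.001]
ft_force: [0.0, 0.2, -1.8]
width: 14.0
grasp_force: 30.0
```

```bash
echo '[[0, 0, 1, 0, 0, 0], [0, 0, 1, 0, 0, 0], [0, 0, 0, 0, 0, 0], [0, 0, 0, 0, 0, 0]]' > mv.in && python3 jog.py mv.in | grep -v ori; echo '[[0, 0, 1, 0, 0, 0], [0, 0, 1, 0, 0, 0], [0, 0, 0, 0, 0, 0], [0, 0, 0, 0, 0, 0]]' > mv.in && python3 jog.py mv.in
```

```text
t: 18.65
ee_pos: [581.2, 22.1, 68.9]
ft_force: [-4.4, 0.5, 14.8]
width: 14.1
grasp_force: 30.0
t: 18.98
ee_pos: [581.3, 22.1, 68.8]
orientation: [-3.117, 0.395, -0.0]
ft_force: [-11.7, 0.1, 33.3]
width: 14.0
grasp_force: 30.0
```

```bash
echo '[[0, 0, -3, 0, 0, 0], [0, 0, -0.5, 0, 0, 0], [0, 0, 0, 0, 0, 0], [0, 0, 0, 0, 0, 0]]' > mv.in && python3 jog.py mv.in | grep -v ori; echo '[[0, 0, 0, 0, 0, 0], [0, 0, 0, 0, 0, 0], [0, 0, 0, 0, 0, 0], [0, 0, 0, 0, 0, 0]]' > mv.in && python3 jog.py mv.in 40| grep -v ori;  echo '[[0, 0, -5, 0, 0, 0], [0, 0, -15, 0, 0, 0], [0, 0, -30, 0, 0, 0], [0, 0, -35, 0, 0, 0], [0, 0, -35, 0, 0, 0]]' > mv.in && python3 jog.py mv.in| grep -v ori; echo '[[0, 0, -10, 0, 0, 0], [0, 0, 0, 0, 0, 0], [0, 0, 0, 0, 0, 0], [0, 0, 0, 0, 0, 0]]' > mv.in && python3 jog.py mv.in
python3 - <<'E'
from h import *
np.set_printoptions(precision=2,suppress=True)
w=W(snap('wrist','wrist11.png')); o=ctrl.get_obs(); P=o['ee_pos']; print(P)
g=w['img'].astype(int).max(2)
m=(g<35).astype(np.uint8); m[240:]=0; m=cv2.morphologyEx(m,cv2.MORPH_OPEN,np.ones((5,5)))
cs,_=cv2.findContours(m,0,1)
for c in cs:
    if cv2.contourArea(c)>500: print(cv2.boundingRect(c),cv2.contourArea(c),cv2.approxPolyDP(c,3,True).reshape(-1,2).tolist())
np.set_printoptions(linewidth=250)
for v in (190,210): print(v,g[v,225:350])
print(g[120:240,262])
for n in('scene','side'): snap(n,n+'9.png')
a,b=[cv2.imread('pics/%s9.png'%n) for n in('scene','side')]
E
```

```text
t: 19.32
ee_pos: [581.4, 22.1, 68.9]
ft_force: [-1.0, -0.3, 3.9]
width: 13.7
grasp_force: 30.0
t: 19.65
ee_pos: [581.1, 22.1, 68.6]
ft_force: [0.4, 0.3, -0.3]
width: 36.8
grasp_force: 0.0
t: 20.07
ee_pos: [580.6, 22.0, 190.0]
ft_force: [0.7, 0.4, 0.3]
width: 40.1
grasp_force: 0.0
t: 20.4
ee_pos: [580.1, 22.0, 197.4]
orientation: [3.116, -0.395, -0.004]
ft_force: [0.7, 0.2, 0.5]
width: 39.8
grasp_force: 0.0
[580.02  22.02 197.04]
(244, 163, 81, 72) 5506.5 [[246, 164], [247, 234], [323, 234], [322, 163], [272, 163], [271, 168], [270, 163], [261, 163], [260, 168], [255, 168], [254, 163]]
190 [164 164 164 164 163 162 163 165 165 164 164 164 164 164 165 167 180  84  41  56  47  14  28  25  27  29  29  28  30  26  25  28  27  27  27  29  28  28  25  27  26  27  27  26  27  26  27  27  25  15  17  13   8  22  30  24  29  25  27  27  29  26
  26  31  26  26  22  11  15  28  26  28  27  28  24  30  24  26  25  27  25  26  28  26  27  25  24  27  27  24  23  28  24  27  26  26  23  28  17  34  54  56  49  52 155 171 165 165 163 164 165 164 165 164 165 162 163 164 164 163 165 166 163 163
 164]

[... 290 characters left out ...]
 13  15  10  14  13  14  12  13  12  11   9  14  14   7  11  12  13  17  12  10  12  12  13  13  15  10  11  14  30  36  32  18 104 140 165 166 165 165 164 163 163 164 164 164 164 164 164 164 163 162 163 164 164
 164]
[112 113 112 111 111 110 109 110 109 110 111 109 110 110 113 112 112 111 111 112 110 110 111 111 112 110 111 110 109 109 110 111 105  91  62  37  34  30  58  60  60  49  32   4   1   6  14  32  30  30  28  30  29  30  31  32  27  25  29  29  28  27
  30  27  31  27  25  27  27  27  28  24  28  26  28  27  26  27  25  25  27  23  27  25  27  24  24  27  26  18  15  13  16  14  17  15  12  16  15  10  16  15  14   9  14  16  16  13  10  15  14  13  15   3  25  36  33  35  31  35]
```

Run:
```python
from h import *
np.set_printoptions(precision=1,suppress=True)
w=W(load('wrist11'))
for z in (50,60): 
    C=np.array([plane(w,*p,z) for p in[(245.7,190),(323.3,190)]]); print(z,np.linalg.norm(C[0]-C[1]))
f=plane(w,284.6,166,50);b=plane(w,284.6,234.5,50); print('front mid',f,b)
o=np.array([608.2,14.8]);X=np.array([.9685,-.249]);Y=np.array([.249,.9685])
for q in(f,(plane(w,245.7,190,50)+plane(w,323.3,190,50))/2): print('reader frame',(q[:2]-o)@X,(q[:2]-o)@Y)
s,e=load('scene9'),load('side9'); s0,e0=load('scene0'),load('side0')
for a,b,pts in((s0,s,[(274,184),(312,236),(222,231)]),(e0,e,[(249,243),(277,195),(333,246)])):
    for u,v in pts:
        t=cv2.cvtColor(a['img'][v-8:v+9,u-6:u+7],7);R=cv2.cvtColor(b['img'][v-20:v+21,u-20:u+21],7)
        r=cv2.matchTemplate(R,t,5); _,mx,_,l=cv2.minMaxLoc(r); print('shift',l[0]-14,l[1]-12,round(mx,2))
```

```text
50 71.70802484766581
60 69.26207281507108
front mid [613.4  14.4  50. ] [549.9  30.8  50. ]
reader frame 5.107454063963203 0.8570175401385738
reader frame -17.05214743990735 0.9831019368971298
shift 0 0 1.0
shift 0 0 1.0
shift 0 0 0.65
shift 0 0 0.93
shift 0 0 1.0
shift 0 0 0.9
```

```bash
python3 -c "
from workcell import ctrl
print(ctrl.close_job())"
```

```text
the job is handed in; nothing more can be done
None
```

I handed the job in at about 20 s of the 72 s allowed. The carrier is home against the stop, the cover is pressed on and measures as seated flush, and the vials and beaker have not moved. The clip angles can't be read directly; I judged the clips closed from the drop in pressing force.

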